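Turn round the order of the paint pots

TASK

Move the four paint pots from the wooden stock rack to the black painter's rack in reverse order, counted from the red tabs: the pot nearest the red tab on the wooden rack goes in the recess farthest from the black rack's red tab, the next pot goes in the next recess, and so on. Stand each pot flat inside its recess and let go of it; keep the pots upright and set them down rather than dropping them.

Things in the scene. Friction and masses are not known exactly. Their poses are not given: they have to be found in the camera images.
- wood_rack: Stock rack, fixed to the table: a light wooden strip 290 x 80 x 6 mm with four coloured holders along its x axis, at x = -90, -30, +30 and +90 mm. Its +x end (x = 126 to 142 mm) carries an upright red tab, 60 mm wide, top 30 mm above the table. Origin: centre of its underside, on the table; z up. Any yaw. Small figures or a brush may lie 100 mm off the row.
- black_rack: Painter's rack, fixed to the table: a black bar 290 x 80 x 18 mm with four square recesses (52 x 52 mm, 8 mm deep, grey floor 10 mm above the table) in a row along its x axis, centred at y = 0 and x = -90, -30, +30 and +90 mm. Its +x end carries the same red tab (x = 126 to 142 mm, top at 30 mm). Origin: centre of its underside, on the table; z up. Any yaw.
- pot_yellow: Loose upright paint pot, yellow jar and black cap with a yellow disc on top; 34 mm in diameter (cap 33 mm), 62 mm high, about 70 g, round, so its yaw means nothing. Starts in the yellow holder on the wooden rack, its foot 12 mm above the table. Origin: centre of its underside; z up. Neighbours 60 mm apart: grip from above, fingers closing across the row.
- pot_blue: Loose upright paint pot, blue jar and black cap with a blue disc on top; 34 mm in diameter (cap 33 mm), 62 mm high, about 70 g, round, so its yaw means nothing. Starts in the blue holder on the wooden rack, its foot 12 mm above the table. Origin: centre of its underside; z up. Neighbours 60 mm apart: grip from above, fingers closing across the row.
- pot_green: Loose upright paint pot, green jar and black cap with a green disc on top; 34 mm in diameter (cap 33 mm), 62 mm high, about 70 g, round, so its yaw means nothing. Starts in the green holder on the wooden rack, its foot 12 mm above the table. Origin: centre of its underside; z up. Neighbours 60 mm apart: grip from above, fingers closing across the row.
- pot_purple: Loose upright paint pot, purple jar and black cap with a purple disc on top; 34 mm in diameter (cap 33 mm), 62 mm high, about 70 g, round, so its yaw means nothing. Starts in the purple holder on the wooden rack, its foot 12 mm above the table. Origin: centre of its underside; z up. Neighbours 60 mm apart: grip from above, fingers closing across the row.
- holder_yellow: Fixed yellow block on the wooden rack, 56 x 74 mm, 16 mm high (top 22 mm above the table), with a round well 42 mm wide and 10 mm deep in which the yellow pot starts. It stays where it is and so still shows where the yellow pot came from. Origin: centre of its underside, 6 mm above the table; axes as the wooden rack's.
- holder_blue: Fixed blue block on the wooden rack, 56 x 74 mm, 16 mm high (top 22 mm above the table), with a round well 42 mm wide and 10 mm deep in which the blue pot starts. It stays where it is and so still shows where the blue pot came from. Origin: centre of its underside, 6 mm above the table; axes as the wooden rack's.
- holder_green: Fixed green block on the wooden rack, 56 x 74 mm, 16 mm high (top 22 mm above the table), with a round well 42 mm wide and 10 mm deep in which the green pot starts. It stays where it is and so still shows where the green pot came from. Origin: centre of its underside, 6 mm above the table; axes as the wooden rack's.
- holder_purple: Fixed purple block on the wooden rack, 56 x 74 mm, 16 mm high (top 22 mm above the table), with a round well 42 mm wide and 10 mm deep in which the purple pot starts. It stays where it is and so still shows where the purple pot came from. Origin: centre of its underside, 6 mm above the table; axes as the wooden rack's.

How it is judged:
At the end, for the whole second after the job is handed in: All pots stand upright (0.1 rad) and at rest on the recess floors (4 mm in height, 12 mm of centre per rack axis). The pot whose holder is at x = +90, +30, -30, -90 mm on the wooden rack is in the recess at x = -90, -30, +30, +90 mm of the black rack (((x of holder_yellow in the frame of wood_rack between -0.11 and -0.07 m and x of pot_yellow in the frame of black_rack between 0.078 and 0.102 m) or (x of holder_yellow in the frame of wood_rack between -0.05 and -0.01 m and x of pot_yellow in the frame of black_rack between 0.018 and 0.042 m) or (x of holder_yellow in the frame of wood_rack between 0.01 and 0.05 m and x of pot_yellow in the frame of black_rack between -0.042 and -0.018 m) or (x of holder_yellow in the frame of wood_rack between 0.07 and 0.11 m and x of pot_yellow in the frame of black_rack between -0.102 and -0.078 m)) and y of pot_yellow in the frame of black_rack between -0.012 and 0.012 m and z of pot_yellow in the frame of black_rack between 0.006 and 0.014 m and angle between each of pot_yellow, pot_blue, pot_green, pot_purple's own z axis and vertical below 0.1 rad and linear speed of each of pot_yellow, pot_blue, pot_green, pot_purple below 0.02 m/s and ((x of holder_blue in the frame of wood_rack between -0.11 and -0.07 m and x of pot_blue in the frame of black_rack between 0.078 and 0.102 m) or (x of holder_blue in the frame of wood_rack between -0.05 and -0.01 m and x of pot_blue in the frame of black_rack between 0.018 and 0.042 m) or (x of holder_blue in the frame of wood_rack between 0.01 and 0.05 m and x of pot_blue in the frame of black_rack between -0.042 and -0.018 m) or (x of holder_blue in the frame of wood_rack between 0.07 and 0.11 m and x of pot_blue in the frame of black_rack between -0.102 and -0.078 m)) and y of pot_blue in the frame of black_rack between -0.012 and 0.012 m and z of pot_blue in the frame of black_rack between 0.006 and 0.014 m and ((x of holder_green in the frame of wood_rack between -0.11 and -0.07 m and x of pot_green in the frame of black_rack between 0.078 and 0.102 m) or (x of holder_green in the frame of wood_rack between -0.05 and -0.01 m and x of pot_green in the frame of black_rack between 0.018 and 0.042 m) or (x of holder_green in the frame of wood_rack between 0.01 and 0.05 m and x of pot_green in the frame of black_rack between -0.042 and -0.018 m) or (x of holder_green in the frame of wood_rack between 0.07 and 0.11 m and x of pot_green in the frame of black_rack between -0.102 and -0.078 m)) and y of pot_green in the frame of black_rack between -0.012 and 0.012 m and z of pot_green in the frame of black_rack between 0.006 and 0.014 m and ((x of holder_purple in the frame of wood_rack between -0.11 and -0.07 m and x of pot_purple in the frame of black_rack between 0.078 and 0.102 m) or (x of holder_purple in the frame of wood_rack between -0.05 and -0.01 m and x of pot_purple in the frame of black_rack between 0.018 and 0.042 m) or (x of holder_purple in the frame of wood_rack between 0.01 and 0.05 m and x of pot_purple in the frame of black_rack between -0.042 and -0.018 m) or (x of holder_purple in the frame of wood_rack between 0.07 and 0.11 m and x of pot_purple in the frame of black_rack between -0.102 and -0.078 m)) and y of pot_purple in the frame of black_rack between -0.012 and 0.012 m and z of pot_purple in the frame of black_rack between 0.006 and 0.014 m); the robot touches nothing.
It fails at once if a pot tipped by more than about 45 degrees (angle between any of pot_yellow, pot_blue, pot_green, pot_purple's own z axis and vertical above 0.8 rad).
It fails at once if a pot dropped or knocked away (faster than 0.8 m/s while not held) ((contact force between the fingers and pot_yellow below 0.05 N and linear speed of pot_yellow above 0.8 m/s) or (contact force between the fingers and pot_blue below 0.05 N and linear speed of pot_blue above 0.8 m/s) or (contact force between the fingers and pot_green below 0.05 N and linear speed of pot_green above 0.8 m/s) or (contact force between the fingers and pot_purple below 0.05 N and linear speed of pot_purple above 0.8 m/s)).
It also fails if it takes over 106 s, if anything falls off the work surface, if the arm or the gripper's body presses on something with over 40 N, if the wrist force passes 120 N, or if a joint passes its speed limit or range.

ROBOT

A 6-joint arm with a two-finger parallel gripper is mounted at the origin on the work surface. World frame = base frame: x ahead of the robot, y to its left, z up, the work surface at z = 0. Lengths are in m, angles in rad, forces in N, time in s.
With the tool pointing down it reaches from about 0.25 to 0.775 m from the base axis. Payload 4 kg.
Tool frame: the origin (TCP) lies at the centre of the arm's flange, where the gripper is bolted on; the fingertips stand 199 mm ahead of it and the grasp point (between the pads) lies 180 mm ahead of it (robot.tcp_to_tips is the z of the fingertips in the tool frame, in m); z points along the fingers, y is the line along which they close (so a half turn about z gives the same grasp; the last joint's range is limited). The gripper opens to 94 mm and grips with 3 to 60 N. Pads are 16 mm wide; open, the fingers measure 119 mm over their backs; the gripper's body (75 mm by 177 mm) begins 78 mm behind the grasp point.
Start: joints at [-1.287, 0.087, 1.371, -0, 1.684, -0.103], TCP at [0.207, -0.509, 0.405] pointing down, gripper open.
Joint ranges: [-3.1, 3.1], [-0.76, 2.03], [0.27, 2.55], [-1.08, 4.22], [0.17, 2.65], [-2.57, 2.57]. Speed limits (rad/s): [2.79, 2.79, 3.14, 3.14, 3.14, 3.14].

INTERFACE

Orientations are given as [roll, pitch, yaw] about the fixed x, y, z axes, in that order (R = Rz(yaw) Ry(pitch) Rx(roll)).
In Python, from bench import robot gives the robot as it stands.
- The arm moves only by the tool play_rows, never from a script. Its arguments are lists of equal length, an entry for each row: "translation": the shift along the tool's x, y, z scaled (see below), a list of three; "twist": the turn, a rotation vector about the tool's x, y, z scaled (see below), a list of three; "gripper": the opening, from -1 (shut) to 1 (fully open). A call has 1 to 8 rows; each row shifts and turns the commanded pose from where the row before left it, along the tool's axes as they then stand; what a row does not reach is not made up. The controller multiplies each number of a shift by 0.04 m and each number of a turn by 0.1 rad. A row lasts 1/10 s, in which the tool goes at most 50 mm and 8.59 degrees, less where a joint would pass 70% of its speed; a pose out of reach is approached as far as the arm can. A call with a number of a shift or a turn outside -1 to 1 is refused whole. A call with a gripper value outside its range is refused whole. The fingers move at their own pace and stop on an object; the grip force is fixed at half the most. Time passes only in rows, so rows that do not move let the fingers close. It gives the time, the measured TCP pose, the force, the opening and the grip force at its end, in the units of the state.
- robot.get_obs(): the state, without advancing time (a new reading comes with each control period).
- robot.snapshot(name): name is "scene" or "top" or "wrist"; returns the picture (480x640x3 uint8, red, green, blue); there is no depth.
- robot.camera_model(name): a dict with "camera_matrix" (3x3 intrinsics, pixels), "rvec" (rotation vector, rad) and "tvec" (3), from world to camera coordinates, as OpenCV has them. Camera axes: x right, y down, z forward; pixel columns grow to the right and rows downward; lengths in m; the calibration is good to about 2 mm. A picture is of the moment at which its call begins: read the wrist's pose just before it. camera_model takes no time and is no camera call; for the wrist camera it gives the pose at the moment of the call.
- robot.close_job(): hands the job in; it is judged then, once.
Trained networks look in the newest picture that a camera, given by its name, has taken for a name from the list of things; names that differ only in an ending like _2 or _b are one class to them, and where a whole thing is asked for, a point or a joint stands for the part that bears it (a point fixed in the world has none). Each returns a list of dicts, best first, with "score" (0 to 1); they miss things now and then, are a little off and sometimes report something else, mostly with a low value. They report only what shows in the picture. A call takes as long as a camera call.
- robot.recognise(name, camera): "centre" ([x, y, z] in m, in world coordinates, good to about 4 mm: the middle of the surface that is visible of it).
- robot.spot_point(name, camera): "centre" ([x, y, z] in m, in world coordinates, good to about 4 mm: a listed point, or the origin of a listed thing).
The state is a dict: "time": time; "joint_positions": joint angles; "qvel": joint speeds; "joint_torque": joint torques, N m; "tool_pos": TCP position; "ee_rot": TCP orientation; "wrist_force": force on the tool from outside, world axes, zero at the start; "wrist_torque": the same for the moment, N m; "width": finger opening in m; "finger_force": force on a finger pad.
Only numpy, scipy, OpenCV 4.12 (cv2) and the standard library are available. Lean on these libraries where they do the work, as an engineer would, in place of code of your own. Each camera call takes 0.05 s, during which the arm holds its last target. There are 200 camera calls.

## Working session

There is one attempt and no reset: what is moved stays moved. The work goes in short steps, Python scripts to look and compute and a tool call to move; the robot and the scene stay as the last step left them, time stands still between calls to the robot, and variables do not carry over. Pictures are saved under pics/ and viewed, at most 14 in all, crops included, and the job is handed in when it is done.

Besides the shell and the picture viewer there is one more tool, called as a command line: name --argument value ..., lists and objects as JSON in quotes. play_rows: Moves the arm, as the interface text tells. Its arguments: {"type":"object","properties":{"translation":{"type":"array","items":{"type":"array","items":{"type":"number","minimum":-1,"maximum":1}}},"twist":{"type":"array","items":{"type":"array","items":{"type":"number","minimum":-1,"maximum":1}}},"gripper":{"type":"array","items":{"type":"number"}}},"required":["translation","twist","gripper"]}

```bash
mkdir -p pics; ls; python3 - <<'E'
from bench import robot
import cv2,numpy as np
for c in ("top","scene"):
    im=robot.snapshot(c); cv2.imwrite(f"pics/{c}0.png",im[:,:,::-1])
    for n in ["wood_rack","black_rack"]+[p+k for p in("holder_","pot_") for k in("yellow","blue","green","purple")]:
        r=robot.spot_point(n,c)[:2]
        print(c,n,[(np.round(d["centre"],3).tolist(),round(d["score"],2)) for d in r])
o=robot.get_obs();print(o["tool_pos"],o["ee_rot"],o["time"],o["width"])
E
```

```text
pics
top wood_rack []
top black_rack [([0.556, 0.239, -0.001], 0.8)]
top holder_yellow [([0.528, -0.246, 0.006], 0.59)]
top holder_blue [([0.518, -0.19, 0.003], 0.79)]
top holder_green [([0.507, -0.13, 0.004], 0.88)]
top holder_purple [([0.535, -0.308, 0.003], 0.65)]
top pot_yellow [([0.522, -0.248, 0.013], 0.75)]
top pot_blue [([0.517, -0.185, 0.011], 0.77)]
top pot_green [([0.507, -0.128, 0.009], 0.67)]
top pot_purple []
scene wood_rack [([0.52, -0.212, 0.001], 0.95), ([0.532, -0.249, 0.006], 0.2)]
scene black_rack [([0.556, 0.235, -0.003], 0.67)]
scene holder_yellow [([0.531, -0.249, 0.005], 0.85)]
scene holder_blue [([0.514, -0.19, 0.006], 0.62), ([0.506, -0.131, 0.004], 0.55)]
scene holder_green [([0.505, -0.134, 0.006], 0.79)]
scene holder_purple [([0.531, -0.305, 0.004], 0.78)]
scene pot_yellow [([0.525, -0.246, 0.009], 0.82), ([0.51, -0.132, 0.006], 0.6)]
scene pot_blue [([0.518, -0.188, 0.012], 0.93)]
scene pot_green [([0.508, -0.127, 0.014], 0.74), ([0.531, -0.25, 0.007], 0.63)]
scene pot_purple [([0.537, -0.302, 0.008], 0.8), ([0.553, 0.236, -0.003], 0.55)]
[ 0.20747404 -0.50937912  0.40470164] [ 3.14153370e+00 -2.76231862e-05  3.86811058e-01] 1.1 0.09406413865026211
```

View pics/top0.png

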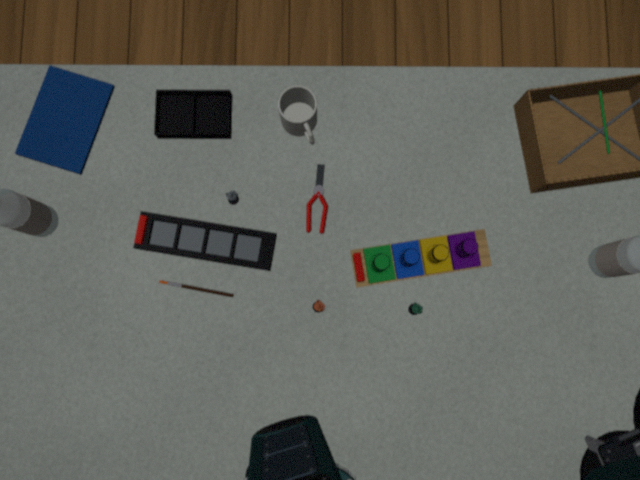

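View pics/scene0.png

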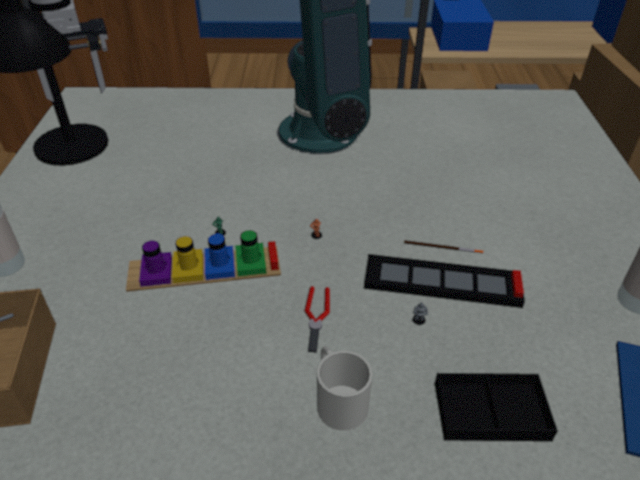

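The top view shows the wooden rack with its red tab at about (358,267), so green is nearest, then blue, yellow and purple. The black rack's tab is at (140,230), with recesses from (162,234) to (249,247). That gives green→-90, blue→-30, yellow→+30 and purple→+90. Next I'll fit both rack poses.

```bash
cat > h.py <<'E'
import numpy as np,cv2
from bench import robot
from scipy.optimize import least_squares
XS={'green':.09,'blue':.03,'yellow':-.03,'purple':-.09}
def fit(obj,img,cams,g):
    """pose (x,y,yaw) of a rack from points obj[i] seen at img[i] by camera cams[i]"""
    def f(p):
        r=[]
        c,s=np.cos(p[2]),np.sin(p[2]); R=np.array([[c,-s,0],[s,c,0],[0,0,1]])
        for o,u,m in zip(obj,img,cams):
            q=cv2.projectPoints((R@o+[p[0],p[1],0])[None],m["rvec"],m["tvec"],m["camera_matrix"],None)[0].ravel()
            r+=list(q-u)
        return r
    s=least_squares(f,g,loss='soft_l1'); return s.x,np.abs(s.fun).max()
def plan(target_xy,yaw=None,z=None):
    """needed shift in tool units (after turning to yaw), and turn units"""
    o=robot.get_obs();p=np.array(o["tool_pos"]);y0=o["ee_rot"][2]
    y=y0 if yaw is None else yaw
    d=np.array(target_xy)-p[:2]
    print("turn",round(-(y-y0)/.1,2),"tx",round((d@[np.cos(y),np.sin(y)])/.04,2),"ty",round((d@[np.sin(y),-np.cos(y)])/.04,2),
          "tz",None if z is None else round((p[2]-z)/.04,2),"t",round(o["time"],2))
E
python3 - <<'E'
from h import *
O=[];U=[];C=[]
def blobs(mask,amin):
    n,l,s,c=cv2.connectedComponentsWithStats(mask.astype(np.uint8)); return [c[i] for i in range(1,n) if s[i,4]>=amin]
W=([],[],[])
for c in("top","scene"):
    im=cv2.imread(f"pics/{c}0.png");m=robot.camera_model(c)
    roi={'top':(205,275,130,280),'scene':(252,310,360,530)}[c]
    sub=im[roi[0]:roi[1],roi[2]:roi[3]].astype(int)
    mx=sub.max(2);mn=sub.min(2)
    # hull of dark bar incl. recesses: grey recess floors enclosed by black
    dark=((mx<45)).astype(np.uint8)
    cnt=max(cv2.findContours(dark,cv2.RETR_EXTERNAL,cv2.CHAIN_APPROX_NONE)[0],key=cv2.contourArea)
    hull=np.zeros_like(dark);cv2.drawContours(hull,[cnt],-1,1,-1)
    hull=cv2.erode(hull,np.ones((3,3)))
    b=blobs((hull>0)&(mx>60)&(mx-mn<40),60)
    b=sorted([x+[roi[2],roi[0]] for x in b],key=lambda v:v[0],reverse=(c=="top"))
    print(c,np.round(b,1).tolist())
    if len(b)==4:
        for x,u in zip([-.09,-.03,.03,.09],b): O.append(np.array([x,0,.01]));U.append(u);C.append(m)
    # red tab of each
    red=(im[:,:,2].astype(int)>90)&(im[:,:,1]<40)&(im[:,:,0]<50)
    print([np.round(x).tolist() for x in blobs(red,25)])
print("black",fit(O,U,C,[.556,.238,1.416]))
P=[];N=[]
for c in("top","scene"):
    for k in XS:
        for pre in("holder_","pot_"):
            r=robot.spot_point(pre+k,c) if robot.snapshot(c) is not None else []
            if r: P.append(r[0]["centre"][:2]);N.append(XS[k])
P=np.array(P);N=np.array(N)
f=lambda p:(np.c_[p[0]+N*np.cos(p[2]),p[1]+N*np.sin(p[2])]-P).ravel()
s=least_squares(f,[.52,-.215,1.72],loss='soft_l1',f_scale=.003);print("wood",s.x,np.round(s.fun,3))
E
```

```text
top [[247.2, 247.5], [219.1, 242.8], [191.0, 238.3], [163.0, 233.6]]
[[310.0, 213.0], [323.0, 213.0], [140.0, 229.0], [358.0, 267.0]]
scene [[394.2, 272.5], [426.1, 276.3], [458.3, 280.1], [491.2, 284.0]]
[[273.0, 255.0], [518.0, 282.0], [309.0, 303.0], [326.0, 305.0]]
black (array([0.55354135, 0.23721268, 1.41277378]), np.float64(0.5947033643746522))
wood [ 0.52022226 -0.2169131   1.71089849] [-0.003  0.002  0.    -0.001  0.003  0.001 -0.001 -0.006 -0.002  0.002
  0.003  0.     0.026 -0.173 -0.001  0.003  0.001 -0.001  0.002  0.001
  0.    -0.003 -0.006  0.     0.    -0.001  0.     0.001 -0.006  0.002]
```

play_rows --translation '[[0,0,0.2],[0,0,0.2],[0,0,0.2],[0,0,0.2],[0,0,0.2],[0,0,0.2],[0,0,0.2],[0,0,0.2]]' --twist '[[0,0,-1],[0,0,-1],[0,0,-1],[0,0,-1],[0,0,-1],[0,0,-1],[0,0,-1],[0,0,-1]]' --gripper '[1,1,1,1,1,1,1,1]'

```text
time: 3.5
tool_pos: [0.2075, -0.5094, 0.3404]
ee_rot: [3.141, 0.0, 1.191]
wrist_force: [-0.1, -0.1, 0.1]
width: 0.0942
finger_force: 0.0
```

play_rows --translation '[[0,0,0],[0,0,0],[0,0,0],[0,0,0],[0,0,0],[0,0,0]]' --twist '[[0,0,-1],[0,0,-1],[0,0,-1],[0,0,-1],[0,0,-1],[0,0,-0.24]]' --gripper '[1,1,1,1,1,1]'

```text
time: 4.1
tool_pos: [0.2074, -0.5094, 0.3407]
ee_rot: [3.142, 0.0, 1.712]
wrist_force: [-0.5, -0.6, -0.4]
width: 0.094
finger_force: 0.0
```

```bash
python3 -c "
from h import *
plan([.5075,-.128],1.71,.326);print(robot.get_obs()['ee_rot'])"
```

```text
turn 0.02 tx 8.4 ty 8.75 tz 0.37 t 4.1
[3.14156528e+00 1.85774144e-04 1.71180855e+00]
```

play_rows --translation '[[0.6,0.625,0],[0.6,0.625,0],[0.6,0.625,0],[0.6,0.625,0],[0.6,0.625,0],[0.6,0.625,0],[0.6,0.625,0],[0.6,0.625,0]]' --twist '[[0,0,0],[0,0,0],[0,0,0],[0,0,0],[0,0,0],[0,0,0],[0,0,0],[0,0,0]]' --gripper '[1,1,1,1,1,1,1,1]'

```text
time: 4.9
tool_pos: [0.3794, -0.2901, 0.3409]
ee_rot: [3.141, 0.001, 1.709]
wrist_force: [0.3, 0.1, -1.0]
width: 0.0941
finger_force: 0.0
```

play_rows --translation '[[0.6,0.625,0],[0.6,0.625,0],[0.6,0.625,0],[0.6,0.625,0],[0.6,0.625,0],[0.6,0.625,0],[0,0,0]]' --twist '[[0,0,0],[0,0,0],[0,0,0],[0,0,0],[0,0,0],[0,0,0],[0,0,0]]' --gripper '[1,1,1,1,1,1,1]'

```text
time: 5.6
tool_pos: [0.5088, -0.1251, 0.3406]
ee_rot: [3.141, -0.001, 1.714]
wrist_force: [-0.5, -0.8, 0.0]
width: 0.0942
finger_force: 0.0
```

```bash
python3 - <<'E'
from h import *
plan([.5075,-.128],1.71,.226)
im=robot.snapshot("wrist");m=robot.camera_model("wrist");cv2.imwrite("pics/w1.png",im[:,:,::-1])
for k in XS:
    for pre in("holder_","pot_"):
        print(pre+k,[(np.round(d["centre"],4).tolist(),round(d["score"],2)) for d in robot.spot_point(pre+k,"wrist")[:2]])
for p in ([.5075,-.128,.074],[.516,-.187,.074]):
    print(cv2.projectPoints(np.array([p]),m["rvec"],m["tvec"],m["camera_matrix"],None)[0].ravel())
E
```

```text
turn 0.04 tx -0.07 ty -0.04 tz 2.87 t 5.6
holder_green []
pot_green [([0.5064, -0.1216, 0.0134], 0.61)]
holder_blue [([0.519, -0.1869, 0.0051], 0.84)]
pot_blue [([0.5145, -0.1842, 0.0076], 0.74)]
holder_yellow []
pot_yellow [([0.5228, -0.2448, 0.0117], 0.86)]
holder_purple []
pot_purple []
[325.0028905  252.30891923]
[325.08113471 324.17592685]
```

View pics/w1.png

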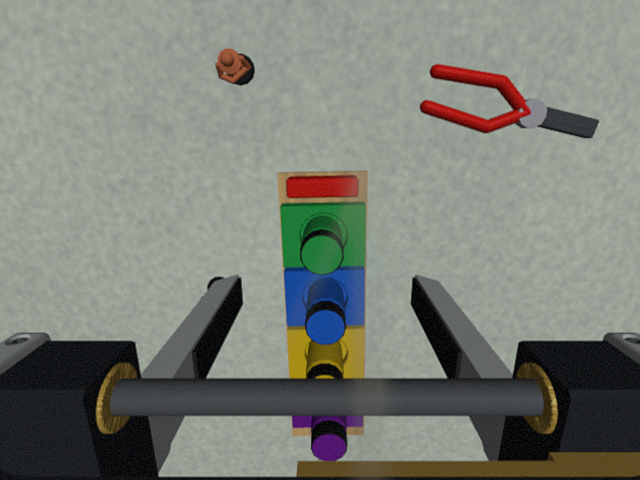

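Green's cap disc is at about (322,253) and blue's at (325,324). Both are within 3 px of the prediction, so I'm descending on green.

play_rows --translation '[[-0.07,-0.04,0.5],[0,0,0.6],[0,0,0.6],[0,0,0.6],[0,0,0.4],[0,0,0.17],[0,0,0]]' --twist '[[0,0,0],[0,0,0],[0,0,0],[0,0,0],[0,0,0],[0,0,0],[0,0,0]]' --gripper '[1,1,1,1,1,1,1]'

```text
time: 6.75
tool_pos: [0.5055, -0.1311, 0.225]
ee_rot: [-3.14, -0.001, 1.71]
wrist_force: [-0.1, 0.0, 0.5]
width: 0.0941
finger_force: 0.0
```

play_rows --translation '[[0,0,0],[0,0,0],[0,0,0],[0,0,0],[0,0,0],[0,0,0],[0,0,0],[0,0,0]]' --twist '[[0,0,0],[0,0,0],[0,0,0],[0,0,0],[0,0,0],[0,0,0],[0,0,0],[0,0,0]]' --gripper '[-1,-1,-1,-1,-1,-1,-1,-1]'

```text
time: 7.55
tool_pos: [0.506, -0.1308, 0.2259]
ee_rot: [3.142, 0.0, 1.711]
wrist_force: [0.7, -0.6, -0.0]
width: 0.0332
finger_force: 13.9
```

play_rows --translation '[[0,0,0],[0,0,-0.3],[0,0,-0.5],[0,0,-0.6],[0,0,-0.6],[0,0,-0.6],[0,0,-0.2]]' --twist '[[0,0,0],[0,0,0],[0,0,0.6],[0,0,0.8],[0,0,0.8],[0,0,0.6],[0,0,0.18]]' --gripper '[-1,-1,-1,-1,-1,-1,-1]'

```text
time: 8.25
tool_pos: [0.5064, -0.131, 0.3418]
ee_rot: [3.136, 0.001, 1.412]
wrist_force: [0.1, 0.0, -0.7]
width: 0.0332
finger_force: 30.0
```

```bash
python3 -c "
from h import *
plan([.5394,.1483],1.413,.226);o=robot.get_obs();print(o['ee_rot'],o['width'],o['finger_force'])"
```

```text
turn -0.01 tx 7.02 ty -0.28 tz 2.89 t 8.25
[3.13555637e+00 1.30600345e-03 1.41200891e+00] 0.0331944563404532 29.999769745627418
```

play_rows --translation '[[0.4,-0.04,0],[0.7,-0.04,0],[0.9,-0.04,0],[0.9,-0.04,0],[0.9,-0.04,0],[0.9,-0.04,0],[0.9,-0.04,0],[0.7,0,0]]' --twist '[[0,0,0],[0,0,0],[0,0,0],[0,0,0],[0,0,0],[0,0,0],[0,0,0],[0,0,0]]' --gripper '[-1,-1,-1,-1,-1,-1,-1,-1]'

```text
time: 9.05
tool_pos: [0.5336, 0.1228, 0.3358]
ee_rot: [-3.138, 0.0, 1.416]
wrist_force: [0.3, -0.3, -0.2]
width: 0.0333
finger_force: 30.0
```

play_rows --translation '[[0.5,0,0],[0.22,0,0.3],[0,0,0],[0,0,0]]' --twist '[[0,0,0],[0,0,0],[0,0,0],[0,0,0]]' --gripper '[-1,-1,-1,-1]'

```text
time: 9.45
tool_pos: [0.5385, 0.148, 0.3239]
ee_rot: [-3.138, 0.002, 1.413]
wrist_force: [-0.3, -0.4, -1.0]
width: 0.0332
finger_force: 30.0
```

```bash
python3 - <<'E'
from h import *
plan([.5394,.1483],1.413,.226)
im=robot.snapshot("wrist");m=robot.camera_model("wrist");cv2.imwrite("pics/w2.png",im[:,:,::-1])
print([(np.round(d["centre"],4).tolist(),round(d["score"],2)) for d in robot.spot_point("black_rack","wrist")[:2]])
for x in(-.09,-.03,.03,.09):
    p=np.array([[.5535+x*.1574,.2372+x*.9875,.01]])
    print(cv2.projectPoints(p,m["rvec"],m["tvec"],m["camera_matrix"],None)[0].ravel())
E
```

```text
turn 0.0 tx 0.01 ty 0.02 tz 2.45 t 9.45
[([0.5558, 0.2404, 0.002], 0.62)]
[326.59082018 231.95544735]
[326.62770444 161.41246424]
[326.66920129  82.04767492]
[326.71623369  -7.90412137]
```

View pics/w2.png

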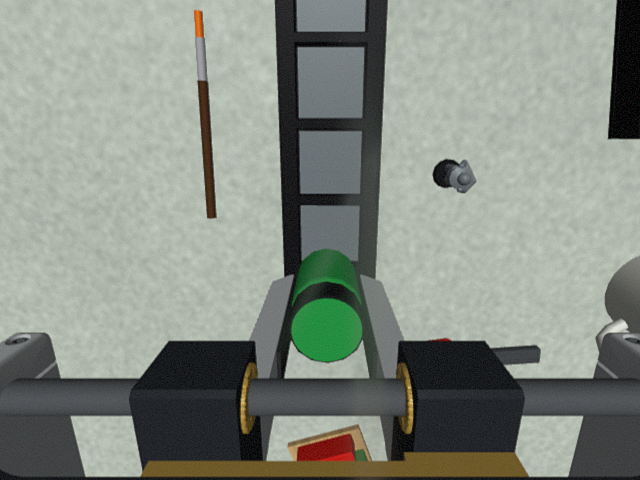

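Recess -30 is at (330,161) against a prediction of (327,161), so the rack fit is good to about 2 mm. Lowering green.

play_rows --translation '[[0,0.04,0.4],[0,0,0.6],[0,0,0.6],[0,0,0.4],[0,0,0.25],[0,0,0.14],[0,0,0.08],[0,0,0]]' --twist '[[0,0,0],[0,0,0],[0,0,0],[0,0,0],[0,0,0],[0,0,0],[0,0,0],[0,0,0]]' --gripper '[-1,-1,-1,-1,-1,-1,-1,-1]'

```text
time: 10.35
tool_pos: [0.5409, 0.1478, 0.2275]
ee_rot: [3.141, -0.0, 1.412]
wrist_force: [0.4, 0.6, -0.7]
width: 0.0329
finger_force: 30.0
```

play_rows --translation '[[0,0,0],[0,0,0],[0,0,0],[0,0,0],[0,0,0],[0,0,0]]' --twist '[[0,0,0],[0,0,0],[0,0,0],[0,0,0],[0,0,0],[0,0,0]]' --gripper '[-0.7,-0.3,0.2,1,1,1]'

```text
time: 10.95
tool_pos: [0.5407, 0.148, 0.2272]
ee_rot: [3.141, 0.0, 1.413]
wrist_force: [0.2, -0.1, 0.5]
width: 0.0617
finger_force: 0.0
```

play_rows --translation '[[0,0,-0.3],[0,0,-0.6],[0,0,-0.7],[0,0,-0.7],[0,0,-0.5],[0,0,0]]' --twist '[[0,0,0],[0,0,-0.6],[0,0,-0.8],[0,0,-0.8],[0,0,-0.6],[0,0,-0.18]]' --gripper '[1,1,1,1,1,1]'

```text
time: 11.55
tool_pos: [0.5414, 0.1481, 0.3441]
ee_rot: [3.133, -0.0, 1.712]
wrist_force: [0.5, 0.7, 0.2]
width: 0.094
finger_force: 0.0
```

```bash
python3 - <<'E'
from h import *
plan([.516,-.187],1.71,.226)
im=robot.snapshot("wrist");cv2.imwrite("pics/w3.png",im[:,:,::-1])
print([(np.round(d["centre"],4).tolist(),round(d["score"],2)) for d in robot.spot_point("pot_green","wrist")[:2]])
E
```

```text
turn 0.02 tx -8.21 ty -1.79 tz 2.95 t 11.55
[([0.5449, 0.1556, 0.0109], 0.57)]
```

View pics/w3.png

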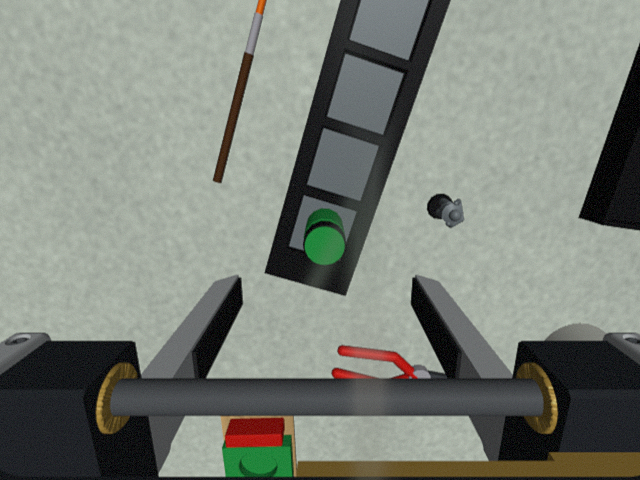

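Green stands in the -90 recess, with its disc at (324,244). On to blue.

play_rows --translation '[[-0.4,-0.1,0],[-0.8,-0.2,0],[-0.9,-0.2,0],[-0.9,-0.2,0],[-0.9,-0.2,0],[-0.9,-0.2,0],[-0.9,-0.2,0],[-0.9,-0.2,0]]' --twist '[[0,0,0],[0,0,0],[0,0,0],[0,0,0],[0,0,0],[0,0,0],[0,0,0],[0,0,0]]' --gripper '[1,1,1,1,1,1,1,1]'

```text
time: 12.45
tool_pos: [0.5168, -0.1241, 0.3372]
ee_rot: [-3.138, -0.001, 1.709]
wrist_force: [-0.2, -0.7, -0.0]
width: 0.0939
finger_force: 0.0
```

play_rows --translation '[[-0.8,-0.2,0],[-0.6,-0.09,0],[-0.21,0,0.3],[0,0,0.2],[0,0,0]]' --twist '[[0,0,0],[0,0,0],[0,0,0],[0,0,0],[0,0,0]]' --gripper '[1,1,1,1,1]'

```text
time: 12.95
tool_pos: [0.5148, -0.1864, 0.3157]
ee_rot: [-3.137, -0.004, 1.711]
wrist_force: [0.6, 0.4, -0.7]
width: 0.0938
finger_force: 0.0
```

```bash
python3 -c "
from h import *
plan([.516,-.187],1.71,.226)"
```

```text
turn 0.01 tx -0.02 ty 0.03 tz 2.24 t 12.95
```

play_rows --translation '[[-0.02,0.03,0.4],[0,0,0.6],[0,0,0.6],[0,0,0.4],[0,0,0.24],[0,0,0]]' --twist '[[0,0,0],[0,0,0],[0,0,0],[0,0,0],[0,0,0],[0,0,0]]' --gripper '[1,1,1,1,1,1]'

```text
time: 13.55
tool_pos: [0.5165, -0.1865, 0.2277]
ee_rot: [-3.139, -0.002, 1.712]
wrist_force: [-0.5, 0.6, -0.6]
width: 0.0937
finger_force: 0.0
```

play_rows --translation '[[0,0,0],[0,0,0],[0,0,0],[0,0,0],[0,0,0],[0,0,0],[0,0,0],[0,0,0]]' --twist '[[0,0,0],[0,0,0],[0,0,0],[0,0,0],[0,0,0],[0,0,0],[0,0,0],[0,0,0]]' --gripper '[-1,-1,-1,-1,-1,-1,-1,-1]'

```text
time: 14.35
tool_pos: [0.5169, -0.1879, 0.2295]
ee_rot: [3.142, 0.0, 1.711]
wrist_force: [0.2, 0.5, -0.1]
width: 0.0332
finger_force: 24.9
```

play_rows --translation '[[0,0,0],[0,0,-0.3],[0,0,-0.5],[0,0,-0.6],[0,0,-0.6],[0,0,-0.6],[0,0,-0.2]]' --twist '[[0,0,0],[0,0,0],[0,0,0.6],[0,0,0.8],[0,0,0.8],[0,0,0.6],[0,0,0.18]]' --gripper '[-1,-1,-1,-1,-1,-1,-1]'

```text
time: 15.05
tool_pos: [0.5173, -0.188, 0.3455]
ee_rot: [3.136, 0.002, 1.412]
wrist_force: [0.2, 0.1, 0.3]
width: 0.0329
finger_force: 30.0
```

```bash
python3 -c "
from h import *
plan([.5495,.2076],1.413,.226)"
```

```text
turn -0.01 tx 9.89 ty -0.76 tz 2.99 t 15.05
```

play_rows --translation '[[0.4,-0.06,0],[0.8,-0.1,0],[0.95,-0.1,0],[0.95,-0.1,0],[0.95,-0.1,0],[0.95,-0.1,0],[0.95,-0.1,0],[0.95,-0.1,0]]' --twist '[[0,0,0],[0,0,0],[0,0,0],[0,0,0],[0,0,0],[0,0,0],[0,0,0],[0,0,0]]' --gripper '[-1,-1,-1,-1,-1,-1,-1,-1]'

```text
time: 15.85
tool_pos: [0.5292, 0.092, 0.3395]
ee_rot: [-3.138, 0.0, 1.414]
wrist_force: [1.2, 0.4, -0.2]
width: 0.0333
finger_force: 30.0
```

play_rows --translation '[[0.95,0,0],[0.9,0,0],[0.7,0,0],[0.44,0,0],[0,0,0],[0,0,0]]' --twist '[[0,0,0],[0,0,0],[0,0,0],[0,0,0],[0,0,0],[0,0,0]]' --gripper '[-1,-1,-1,-1,-1,-1]'

```text
time: 16.45
tool_pos: [0.5488, 0.2075, 0.3406]
ee_rot: [-3.14, 0.002, 1.413]
wrist_force: [-0.2, -1.0, -0.1]
width: 0.0334
finger_force: 30.0
```

```bash
python3 -c "
from h import *
plan([.5495,.2076],1.413,.227)"
```

```text
turn 0.0 tx 0.01 ty 0.02 tz 2.84 t 16.45
```

play_rows --translation '[[0,0.02,0.4],[0,0,0.7],[0,0,0.7],[0,0,0.5],[0,0,0.3],[0,0,0.14],[0,0,0.1],[0,0,0]]' --twist '[[0,0,0],[0,0,0],[0,0,0],[0,0,0],[0,0,0],[0,0,0],[0,0,0],[0,0,0]]' --gripper '[-1,-1,-1,-1,-1,-1,-1,-1]'

```text
time: 17.25
tool_pos: [0.5502, 0.2072, 0.2284]
ee_rot: [3.141, -0.0, 1.412]
wrist_force: [-0.1, -0.3, -0.7]
width: 0.0334
finger_force: 30.0
```

play_rows --translation '[[0,0,0.03],[0,0,0],[0,0,0],[0,0,0],[0,0,0],[0,0,0],[0,0,0],[0,0,0]]' --twist '[[0,0,0],[0,0,0],[0,0,0],[0,0,0],[0,0,0],[0,0,0],[0,0,0],[0,0,0]]' --gripper '[-1,-1,-0.7,-0.3,0.2,1,1,1]'

```text
time: 18.05
tool_pos: [0.5499, 0.2075, 0.2265]
ee_rot: [-3.141, 0.0, 1.413]
wrist_force: [-0.1, 0.0, -0.2]
width: 0.0618
finger_force: 0.0
```

play_rows --translation '[[0,0,-0.3],[0,0,-0.6],[0,0,-0.7],[0,0,-0.7],[0,0,-0.5],[0,0,0]]' --twist '[[0,0,0],[0,0,-0.6],[0,0,-0.8],[0,0,-0.8],[0,0,-0.6],[0,0,-0.18]]' --gripper '[1,1,1,1,1,1]'

```text
time: 18.65
tool_pos: [0.5506, 0.2077, 0.3439]
ee_rot: [3.133, -0.001, 1.712]
wrist_force: [0.4, 0.4, -0.2]
width: 0.0941
finger_force: 0.0
```

```bash
python3 - <<'E'
from h import *
plan([.5244,-.2467],1.71,.226)
im=robot.snapshot("wrist");cv2.imwrite("pics/w4.png",im[:,:,::-1])
m=robot.camera_model("wrist")
for x in(-.09,-.03):
    p=np.array([[.5535+x*.1574,.2372+x*.9875,.072]])
    print(cv2.projectPoints(p,m["rvec"],m["tvec"],m["camera_matrix"],None)[0].ravel())
E
```

```text
turn 0.02 tx -11.16 ty -2.22 tz 2.95 t 18.65
[299.93643685 318.29110575]
[322.06877993 249.28831129]
```

View pics/w4.png

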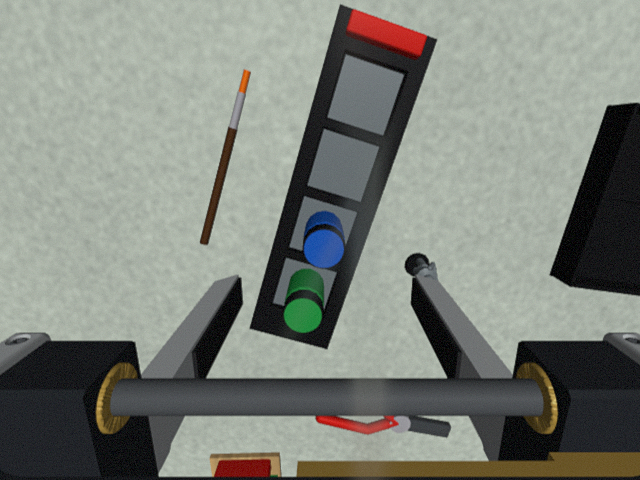

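Both pots stand in their recesses. The blue disc is at (324,247) and the green at (303,312), which puts them about 2 and 5 mm off centre, within tolerance. On to yellow.

play_rows --translation '[[-0.4,-0.1,0],[-0.8,-0.2,0],[-0.95,-0.2,0],[-0.95,-0.2,0],[-0.95,-0.2,0],[-0.95,-0.2,0],[-0.95,-0.2,0],[-0.95,-0.2,0]]' --twist '[[0,0,0],[0,0,0],[0,0,0],[0,0,0],[0,0,0],[0,0,0],[0,0,0],[0,0,0]]' --gripper '[1,1,1,1,1,1,1,1]'

```text
time: 19.5
tool_pos: [0.5277, -0.0765, 0.3365]
ee_rot: [-3.138, -0.001, 1.709]
wrist_force: [0.2, 0.6, -0.5]
width: 0.0938
finger_force: 0.0
```

play_rows --translation '[[-0.95,-0.2,0],[-0.95,-0.2,0],[-0.95,-0.2,0],[-0.8,-0.2,0],[-0.5,-0.12,0],[-0.11,0,0.3],[0,0,0.2],[0,0,0]]' --twist '[[0,0,0],[0,0,0],[0,0,0],[0,0,0],[0,0,0],[0,0,0],[0,0,0],[0,0,0]]' --gripper '[1,1,1,1,1,1,1,1]'

```text
time: 20.3
tool_pos: [0.5156, -0.247, 0.3152]
ee_rot: [-3.137, -0.004, 1.711]
wrist_force: [0.8, -0.1, -0.1]
width: 0.0943
finger_force: 0.0
```

```bash
python3 -c "
from h import *
plan([.5244,-.2467],1.71,.226)"
```

```text
turn 0.01 tx -0.02 ty 0.22 tz 2.23 t 20.3
```

play_rows --translation '[[-0.02,0.22,0.2],[0,0,0.6],[0,0,0.7],[0,0,0.5],[0,0,0.25],[0,0,0.03],[0,0,0]]' --twist '[[0,0,0],[0,0,0],[0,0,0],[0,0,0],[0,0,0],[0,0,0],[0,0,0]]' --gripper '[1,1,1,1,1,1,1]'

```text
time: 21.0
tool_pos: [0.5257, -0.2472, 0.2281]
ee_rot: [3.141, 0.001, 1.712]
wrist_force: [0.6, -0.6, 0.1]
width: 0.0941
finger_force: 0.0
```

play_rows --translation '[[0,0,0],[0,0,0],[0,0,0],[0,0,0],[0,0,0],[0,0,0],[0,0,0],[0,0,0]]' --twist '[[0,0,0],[0,0,0],[0,0,0],[0,0,0],[0,0,0],[0,0,0],[0,0,0],[0,0,0]]' --gripper '[-1,-1,-1,-1,-1,-1,-1,-1]'

```text
time: 21.8
tool_pos: [0.5251, -0.2476, 0.2274]
ee_rot: [-3.142, 0.0, 1.711]
wrist_force: [-0.4, -0.0, -0.2]
width: 0.0338
finger_force: 24.9
```

play_rows --translation '[[0,0,0],[0,0,-0.3],[0,0,-0.5],[0,0,-0.6],[0,0,-0.6],[0,0,-0.6],[0,0,-0.2]]' --twist '[[0,0,0],[0,0,0],[0,0,0.6],[0,0,0.8],[0,0,0.8],[0,0,0.6],[0,0,0.18]]' --gripper '[-1,-1,-1,-1,-1,-1,-1]'

```text
time: 22.5
tool_pos: [0.5256, -0.2478, 0.3437]
ee_rot: [3.136, 0.002, 1.412]
wrist_force: [-0.1, 0.0, 0.4]
width: 0.0335
finger_force: 30.0
```

```bash
python3 -c "
from h import *
plan([.559,.2668],1.413,.227)"
```

```text
turn -0.01 tx 12.84 ty -1.2 tz 2.92 t 22.5
```

play_rows --translation '[[0.4,-0.1,0],[0.8,-0.1,0],[0.95,-0.1,0],[0.95,-0.1,0],[0.95,-0.1,0],[0.95,-0.1,0],[0.95,-0.1,0],[0.95,-0.1,0]]' --twist '[[0,0,0],[0,0,0],[0,0,0],[0,0,0],[0,0,0],[0,0,0],[0,0,0],[0,0,0]]' --gripper '[-1,-1,-1,-1,-1,-1,-1,-1]'

```text
time: 23.3
tool_pos: [0.5358, 0.0325, 0.3375]
ee_rot: [-3.138, -0.0, 1.414]
wrist_force: [0.8, -0.2, -0.7]
width: 0.0334
finger_force: 30.0
```

play_rows --translation '[[0.95,-0.1,0],[0.95,-0.1,0],[0.95,-0.1,0],[0.95,-0.1,0],[0.9,0,0],[0.7,0,0],[0.54,0,0],[0,0,0]]' --twist '[[0,0,0],[0,0,0],[0,0,0],[0,0,0],[0,0,0],[0,0,0],[0,0,0],[0,0,0]]' --gripper '[-1,-1,-1,-1,-1,-1,-1,-1]'

```text
time: 24.1
tool_pos: [0.5572, 0.2702, 0.337]
ee_rot: [-3.138, 0.001, 1.418]
wrist_force: [0.7, 0.2, -1.3]
width: 0.0331
finger_force: 30.0
```

play_rows --translation '[[0,0,0]]' --twist '[[0,0,0]]' --gripper '[-1]'

```text
time: 24.2
tool_pos: [0.5577, 0.2677, 0.3377]
ee_rot: [-3.139, 0.002, 1.415]
wrist_force: [0.1, 0.0, -1.3]
width: 0.0336
finger_force: 30.0
```

```bash
python3 -c "
from h import *
plan([.559,.2668],1.413,.2265)"
```

```text
turn 0.02 tx -0.02 ty 0.04 tz 2.78 t 24.2
```

play_rows --translation '[[0,0.04,0.4],[0,0,0.7],[0,0,0.7],[0,0,0.5],[0,0,0.3],[0,0,0.14],[0,0,0.05],[0,0,0]]' --twist '[[0,0,0],[0,0,0],[0,0,0],[0,0,0],[0,0,0],[0,0,0],[0,0,0],[0,0,0]]' --gripper '[-1,-1,-1,-1,-1,-1,-1,-1]'

```text
time: 25.0
tool_pos: [0.5605, 0.2668, 0.2286]
ee_rot: [3.14, -0.001, 1.412]
wrist_force: [0.1, -0.3, -0.5]
width: 0.0333
finger_force: 30.0
```

play_rows --translation '[[0,0,0.05],[0,0,0],[0,0,0],[0,0,0],[0,0,0],[0,0,0],[0,0,0],[0,0,0]]' --twist '[[0,0,0],[0,0,0],[0,0,0],[0,0,0],[0,0,0],[0,0,0],[0,0,0],[0,0,0]]' --gripper '[-1,-1,-0.7,-0.3,0.2,1,1,1]'

```text
time: 25.8
tool_pos: [0.5602, 0.2669, 0.226]
ee_rot: [3.141, -0.0, 1.413]
wrist_force: [-0.4, -0.9, -0.6]
width: 0.0617
finger_force: 0.0
```

play_rows --translation '[[0,0,-0.3],[0,0,-0.6],[0,0,-0.7],[0,0,-0.7],[0,0,-0.5],[0,0,0]]' --twist '[[0,0,0],[0,0,-0.6],[0,0,-0.8],[0,0,-0.8],[0,0,-0.6],[0,0,-0.18]]' --gripper '[1,1,1,1,1,1]'

```text
time: 26.4
tool_pos: [0.5608, 0.2672, 0.3433]
ee_rot: [3.132, -0.002, 1.712]
wrist_force: [0.2, 0.1, 0.4]
width: 0.0939
finger_force: 0.0
```

```bash
python3 - <<'E'
from h import *
plan([.5325,-.306],1.71,.226)
E
```

```text
turn 0.02 tx -14.09 ty -2.69 tz 2.93 t 26.4
```

play_rows --translation '[[-0.4,-0.1,0],[-0.8,-0.2,0],[-0.95,-0.2,0],[-0.95,-0.2,0],[-0.95,-0.2,0],[-0.95,-0.2,0],[-0.95,-0.2,0],[-0.95,-0.2,0]]' --twist '[[0,0,0],[0,0,0],[0,0,0],[0,0,0],[0,0,0],[0,0,0],[0,0,0],[0,0,0]]' --gripper '[1,1,1,1,1,1,1,1]'

```text
time: 27.2
tool_pos: [0.5379, -0.0171, 0.3356]
ee_rot: [-3.138, -0.0, 1.709]
wrist_force: [1.5, -0.1, 0.1]
width: 0.094
finger_force: 0.0
```

play_rows --translation '[[-0.95,-0.2,0],[-0.95,-0.2,0],[-0.95,-0.2,0],[-0.95,-0.2,0],[-0.95,-0.2,0],[-0.95,-0.19,0],[-0.8,0,0],[-0.5,0,0]]' --twist '[[0,0,0],[0,0,0],[0,0,0],[0,0,0],[0,0,0],[0,0,0],[0,0,0],[0,0,0]]' --gripper '[1,1,1,1,1,1,1,1]'

```text
time: 28.0
tool_pos: [0.5295, -0.3016, 0.3353]
ee_rot: [-3.138, -0.002, 1.707]
wrist_force: [0.1, -0.1, -0.1]
width: 0.0936
finger_force: 0.0
```

play_rows --translation '[[-0.19,0,0.3],[0,0,0.2],[0,0,0],[0,0,0]]' --twist '[[0,0,0],[0,0,0],[0,0,0],[0,0,0]]' --gripper '[1,1,1,1]'

```text
time: 28.4
tool_pos: [0.5321, -0.305, 0.3168]
ee_rot: [-3.14, -0.002, 1.712]
wrist_force: [-0.5, 0.4, -0.4]
width: 0.0943
finger_force: 0.0
```

```bash
python3 - <<'E'
from h import *
plan([.5325,-.306],1.71,.226)
im=robot.snapshot("wrist");cv2.imwrite("pics/w5.png",im[:,:,::-1])
m=robot.camera_model("wrist")
print(cv2.projectPoints(np.array([[.5325,-.306,.074]]),m["rvec"],m["tvec"],m["camera_matrix"],None)[0].ravel())
E
```

```text
turn 0.02 tx -0.03 ty 0.01 tz 2.27 t 28.4
[325.94844022 262.63614742]
```

View pics/w5.png

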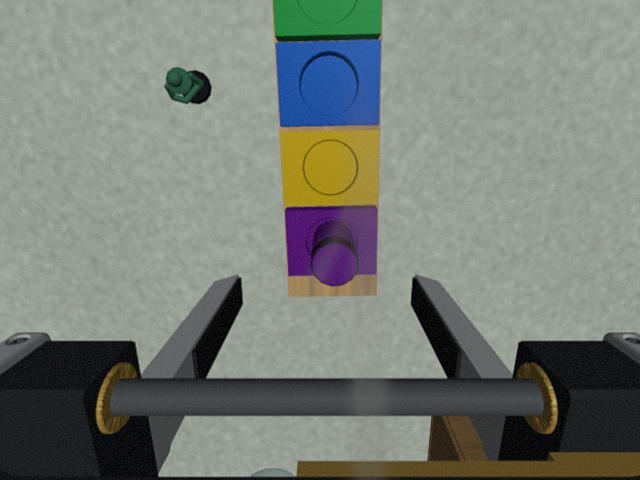

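Purple's disc is at (335,263), about 6 mm to the tool's +y side. I'll correct for that and grip.

play_rows --translation '[[-0.03,0.13,0.3],[0,0,0.6],[0,0,0.7],[0,0,0.4],[0,0,0.25],[0,0,0.04],[0,0,0]]' --twist '[[0,0,0],[0,0,0],[0,0,0],[0,0,0],[0,0,0],[0,0,0],[0,0,0]]' --gripper '[1,1,1,1,1,1,1]'

```text
time: 29.15
tool_pos: [0.5379, -0.3067, 0.2268]
ee_rot: [3.141, 0.001, 1.711]
wrist_force: [0.6, -0.1, 0.8]
width: 0.0938
finger_force: 0.0
```

play_rows --translation '[[0,0,0],[0,0,0],[0,0,0],[0,0,0],[0,0,0],[0,0,0],[0,0,0],[0,0,0]]' --twist '[[0,0,0],[0,0,0],[0,0,0],[0,0,0],[0,0,0],[0,0,0],[0,0,0],[0,0,0]]' --gripper '[-1,-1,-1,-1,-1,-1,-1,-1]'

```text
time: 29.95
tool_pos: [0.5376, -0.3066, 0.2262]
ee_rot: [-3.141, 0.0, 1.711]
wrist_force: [0.9, 0.2, 0.4]
width: 0.0334
finger_force: 26.2
```

play_rows --translation '[[0,0,0],[0,0,-0.3],[0,0,-0.5],[0,0,-0.6],[0,0,-0.6],[0,0,-0.6],[0,0,-0.2]]' --twist '[[0,0,0],[0,0,0],[0,0,0.6],[0,0,0.8],[0,0,0.8],[0,0,0.6],[0,0,0.18]]' --gripper '[-1,-1,-1,-1,-1,-1,-1]'

```text
time: 30.65
tool_pos: [0.5379, -0.3069, 0.3426]
ee_rot: [3.136, 0.003, 1.412]
wrist_force: [-0.5, -0.7, -0.8]
width: 0.0334
finger_force: 30.0
```

```bash
python3 -c "
from h import *
plan([.5685,.3261],1.413,.227)"
```

```text
turn -0.01 tx 15.75 ty -1.73 tz 2.89 t 30.65
```

play_rows --translation '[[0.4,-0.12,0],[0.8,-0.12,0],[0.95,-0.12,0],[0.95,-0.12,0],[0.95,-0.12,0],[0.95,-0.12,0],[0.95,-0.12,0],[0.95,-0.12,0]]' --twist '[[0,0,0],[0,0,0],[0,0,0],[0,0,0],[0,0,0],[0,0,0],[0,0,0],[0,0,0]]' --gripper '[-1,-1,-1,-1,-1,-1,-1,-1]'

```text
time: 31.45
tool_pos: [0.5419, -0.0255, 0.3363]
ee_rot: [-3.138, -0.0, 1.414]
wrist_force: [-0.3, -0.2, -2.2]
width: 0.0334
finger_force: 30.0
```

play_rows --translation '[[0.95,-0.12,0],[0.95,-0.12,0],[0.95,-0.12,0],[0.95,-0.12,0],[0.95,-0.12,0],[0.95,-0.12,0],[0.95,-0.05,0],[0.9,0,0]]' --twist '[[0,0,0],[0,0,0],[0,0,0],[0,0,0],[0,0,0],[0,0,0],[0,0,0],[0,0,0]]' --gripper '[-1,-1,-1,-1,-1,-1,-1,-1]'

```text
time: 32.25
tool_pos: [0.5585, 0.2774, 0.3362]
ee_rot: [-3.138, 0.002, 1.415]
wrist_force: [-0.7, -0.5, -0.2]
width: 0.0334
finger_force: 30.0
```

play_rows --translation '[[0.7,0,0],[0.4,0,0],[0.2,0,0],[0,0,0],[0,0,0]]' --twist '[[0,0,0],[0,0,0],[0,0,0],[0,0,0],[0,0,0]]' --gripper '[-1,-1,-1,-1,-1]'

```text
time: 32.75
tool_pos: [0.5683, 0.3255, 0.338]
ee_rot: [-3.141, 0.001, 1.412]
wrist_force: [-1.0, -0.0, 0.2]
width: 0.0333
finger_force: 30.0
```

```bash
python3 -c "
from h import *
plan([.5685,.3261],1.413,.2255)"
```

```text
turn -0.01 tx 0.02 ty 0.0 tz 2.81 t 32.75
```

play_rows --translation '[[0.02,0,0.4],[0,0,0.7],[0,0,0.7],[0,0,0.5],[0,0,0.3],[0,0,0.14],[0,0,0.07],[0,0,0]]' --twist '[[0,0,0],[0,0,0],[0,0,0],[0,0,0],[0,0,0],[0,0,0],[0,0,0],[0,0,0]]' --gripper '[-1,-1,-1,-1,-1,-1,-1,-1]'

```text
time: 33.55
tool_pos: [0.5688, 0.3271, 0.2265]
ee_rot: [3.14, -0.001, 1.413]
wrist_force: [0.2, 0.5, -0.6]
width: 0.033
finger_force: 30.0
```

play_rows --translation '[[0,0,0.03],[0,0,0],[0,0,0],[0,0,0],[0,0,0],[0,0,0],[0,0,0],[0,0,0]]' --twist '[[0,0,0],[0,0,0],[0,0,0],[0,0,0],[0,0,0],[0,0,0],[0,0,0],[0,0,0]]' --gripper '[-1,-1,-0.7,-0.3,0.2,1,1,1]'

```text
time: 34.35
tool_pos: [0.5685, 0.3272, 0.2247]
ee_rot: [3.141, -0.0, 1.413]
wrist_force: [-0.4, 0.3, 0.2]
width: 0.0622
finger_force: 0.0
```

play_rows --translation '[[0,0,-0.3],[0,0,-0.6],[0,0,-0.7],[0,0,-0.7],[-0.8,0,-0.5],[-0.9,0,0],[-0.9,0,0],[-0.9,0,0]]' --twist '[[0,0,0],[0,0,0],[0,0,0],[0,0,0],[0,0,0],[0,0,0],[0,0,0],[0,0,0]]' --gripper '[1,1,1,1,1,1,1,1]'

```text
time: 35.15
tool_pos: [0.5461, 0.1878, 0.3382]
ee_rot: [3.139, -0.001, 1.413]
wrist_force: [-0.2, -0.4, -0.1]
width: 0.0938
finger_force: 0.0
```

play_rows --translation '[[-0.9,0,0],[-0.5,0,0],[0,0,0],[0,0,0]]' --twist '[[0,0,0],[0,0,0],[0,0,0],[0,0,0]]' --gripper '[1,1,1,1]'

```text
time: 35.55
tool_pos: [0.5377, 0.1336, 0.3377]
ee_rot: [3.14, -0.001, 1.412]
wrist_force: [-0.6, 0.6, -0.9]
width: 0.0939
finger_force: 0.0
```

```bash
python3 - <<'E'
from h import *
im=robot.snapshot("wrist");cv2.imwrite("pics/w6.png",im[:,:,::-1])
m=robot.camera_model("wrist")
for x in(-.09,-.03,.03,.09):
    p=np.array([[.5535+x*.1574,.2372+x*.9875,.072]])
    print(cv2.projectPoints(p,m["rvec"],m["tvec"],m["camera_matrix"],None)[0].ravel())
E
```

```text
[323.92642446 232.74584113]
[323.85076964 147.10628998]
[323.76356397  48.39144141]
[323.66194347 -66.64066332]
```

View pics/w6.png

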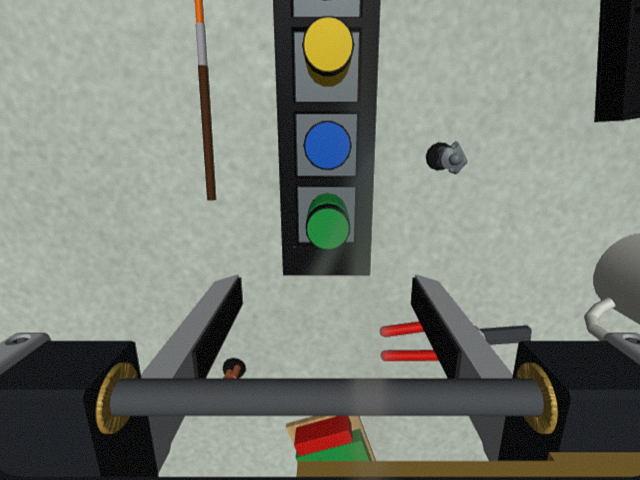

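Green (328,228), blue (327,145) and yellow (328,44) are all seated within about 4 mm. Purple is outside the frame, so I'll check it in the scene view.

```bash
python3 - <<'E'
from h import *
im=robot.snapshot("scene")
m=robot.camera_model("scene")
cv2.imwrite("pics/s2.png",cv2.resize(im[200:320,350:540,::-1],None,fx=4,fy=4,interpolation=cv2.INTER_CUBIC))
for k,x in(("green",-.09),("blue",-.03),("yellow",.03),("purple",.09)):
    p=np.array([[.5535+x*.1574,.2372+x*.9875,.072]])
    u=cv2.projectPoints(p,m["rvec"],m["tvec"],m["camera_matrix"],None)[0].ravel()
    r=robot.spot_point("pot_"+k,"scene")[:1]
    d=[np.array(q["centre"][:2])-p[0,:2] for q in r]
    print(k,np.round((u-[350,200])*4),np.round(d,4).tolist())
E
```

```text
green [191. 194.] [[0.0043, 0.0033]]
blue [323. 209.] [[0.0007, 0.0037]]
yellow [458. 224.] [[0.0027, 0.0042]]
purple [595. 239.] [[0.0039, 0.0045]]
```

View pics/s2.png

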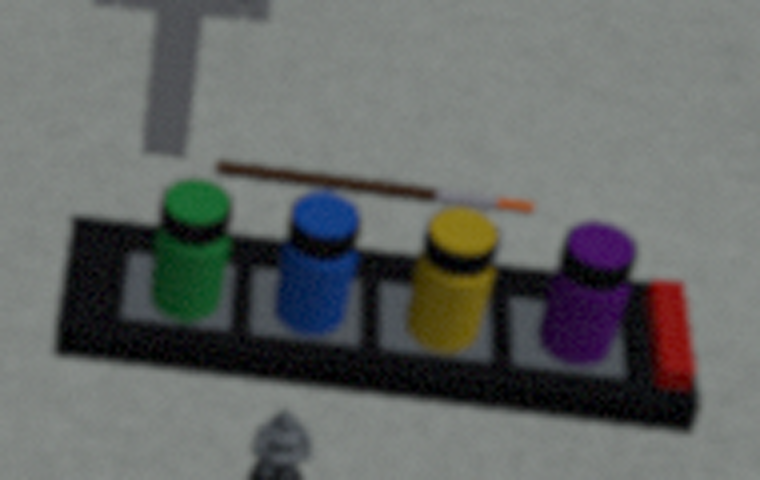

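All four stand upright in their recesses, with cap discs at (196,203), (325,215), (462,232) and (599,245) in the crop. The arm is clear of them.

```bash
python3 -c "
from bench import robot
print(robot.close_job())"
```

```text
the job is handed in; nothing more can be done
None
```

All four pots stand upright in the black rack in reverse order (green -90, blue -30, yellow +30, purple +90 mm), each about 6 mm or less off centre by the cameras, and the job is handed in; the hand-in returned no verdict.

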